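# Set up the board holder for the next board

## Task

Set up the board holder for the next board. Stand the large battery, which blocks the bar's swing, upright on the rubber mat; turn the holder's head exactly one click clockwise (seen from above) so that it sits in the next stop; and slide the two collars along the bar until each is level with its own mark: the wide collar with the two-ridged tag, the narrow collar with the one-ridged tag. Let go of everything and do not disturb the other things round the holder.

Things in the scene. Friction and masses are not known exactly. Their poses are not given: they have to be found in the camera images.
- holder: grey round base (124 mm across, 18 mm high) of the board holder, bolted down; origin on the head's turning axis (vertical), at worktop level. Its y axis is the bar's direction when joint head reads 0. Eight dots on the rim stand 45 degrees apart
- head (a joint): turning of the head with its bar about the vertical axis of the base, rad, growing CLOCKWISE seen from above; it starts at the stop at 0 (within 0.06) and has spring detents at 0, 0.785 and 1.571. From more than half-way it is pulled into the next stop by itself; turning takes up to about 5 N at the pin
- pin_mid (a point): middle of the upright round turning pin at one end of the bar: 15 mm diameter, 25 mm above and below this point, 122 mm from the head's axis, part of the head. y axis along the bar, away from the head's axis; z up. The bar is steel, 12 mm square, 236 mm long, its top 25 mm below this point and 72 mm above the worktop
- wide_fin (a point): middle of the wide collar's upright grip fin: 14 mm along the bar, 10 mm thick across it, 22 mm above and below this point. Collar body 30 mm along the bar, 26 mm across; always nearer the pin than the narrow one. y axis along the bar toward the pin. Slides with 2.5 N friction, stays where left, 90 mm either side of the head's axis; cannot pass the other collar (pushes it along)
- narrow_fin (a point): middle of the narrow collar's grip fin, which is like the other: 14 mm along the bar, 10 mm thick across it, 22 mm above and below this point. Collar body 16 mm along the bar, 26 mm across; farther from the pin. Same axes and friction; slides to 97 mm either side of the head's axis
- tag_wide_mark (a point): mark for the wide collar: middle of the brass tag with TWO ridges on the thin scale beside the bar, 22 mm from the bar's middle line, 64 mm above the worktop; y axis along the bar toward the pin. Tags turn with the head and stay put along the bar. A collar is on its mark when its middle (fin, and dark nib on its side) is level with the tag's middle, along the bar
- tag_narrow_mark (a point): mark for the narrow collar: the middle of the brass tag with ONE ridge on the same scale; same axes
- battery_6v_mid (a point): centre (half-way up) of the large grey battery with black lid that stands in the way of the turning bar: 71 mm along its x, 48 mm along its y, its top 49 mm above this point; 0.6 to 0.9 kg, loose. Grip it across the 48 mm, near its top, because the pin and the collars' fins close by rise to 122 mm above the worktop
- mat_mid (a point): middle of the top of the black rubber parking mat for the battery, beyond the pin's end of the bar: 100 mm along its x, 78 mm along its y, 4 mm thick, fixed to the worktop
- big_cap_mid (a point): bystander, loose, not to be disturbed: blue-sleeved capacitor can standing up, 25 mm across, 44 high; point at its centre, half-way up, z axis up
- flux_pot_mid (a point): bystander, loose, not to be disturbed: small yellowed pot with lid, 38 mm across, 38 high; point at its centre, half-way up, z axis up
- relay_clear_mid (a point): bystander, loose, not to be disturbed: clear boxed relay standing up, 28x21 mm, 36 high; point at its centre, half-way up, z axis up
- battery_9v_mid (a point): bystander, loose, not to be disturbed: small block battery lying flat, 49x27 mm, 18 high; point at its centre, half-way up, z axis up
- pcb_small_mid (a point): bystander, loose, not to be disturbed: small populated circuit board lying flat, 36x50 mm, 16 high with its parts; point at its centre, half-way up, z axis up
- tweezers_mid (a point): bystander, loose, not to be disturbed: steel tweezers lying flat, 120x14 mm, 8 high; point at its centre, half-way up, z axis up

How it is judged:
By the outcome, as a careful person would: the job done as asked, in the order asked, and still so for the second after the job is handed in, with the robot touching nothing.
It also fails if it takes over 72 s, if anything falls off the work surface, if the arm or the gripper's body presses on something with over 40 N, if the wrist force passes 120 N, or if a joint passes its speed limit or range.

## Robot

A 6-joint arm with a two-finger parallel gripper is mounted at the origin on a cart in front of the work surface, level with it; the furniture and walls round the work are solid. World frame = base frame: x ahead of the robot, y to its left, z up, the work surface at z = 0. Lengths are in m, angles in rad, forces in N, time in s.
With the tool pointing down it reaches from about 0.3 to 0.875 m from the base axis. Payload 6.4 kg.
Tool frame: the origin (TCP) lies on the front face of the gripper's body, between the roots of the fingers; the fingertips stand 73 mm ahead of it and the grasp point (between the pads) lies 54 mm ahead of it; z points along the fingers, y is the line along which they close (so a half turn about z gives the same grasp; the last joint's range is limited). The gripper opens to 85 mm and grips with 20 to 120 N. Pads are 22 mm wide; open, the fingers measure 114 mm over their backs; the gripper's body (76 mm by 85 mm) begins 54 mm behind the grasp point. The pads swing forward as they close: fully open they stand 13 mm farther back than shut.
Start: joints at [-1.436, 0.181, 1.607, -0, 1.354, -0.206], TCP at [0.192, -0.542, 0.304] pointing down, gripper open.
Joint ranges: [-2.99, 2.99], [-0.89, 2.07], [0.3, 2.58], [-1.14, 4.28], [0, 2.63], [-3.12, 3.12]. Speed limits (rad/s): [2.57, 2.57, 3.01, 3.14, 3.14, 3.14].

## Interface

Orientations are given as [roll, pitch, yaw] about the fixed x, y, z axes, in that order (R = Rz(yaw) Ry(pitch) Rx(roll)).
In Python, from station import sense, optics, job_done, finder gives the robot as it stands.
- The arm moves only by the tool jog_arm, never from a script. Its argument "increments" is a list of rows, each an object of numbers: "tx", "ty", "tz": the shift along the tool's x, y, z in m; "spin": the turn about the tool's z in rad. A call has exactly 5 rows; each row shifts and turns the commanded pose from where the row before left it, along the tool's axes as they then stand; what a row does not reach is not made up. A row lasts 1/10 s, in which the tool goes at most 50 mm and 8.59 degrees, less where a joint would pass 70% of its speed; a pose out of reach is approached as far as the arm can. A call is refused whole if a number of a shift passes 0.05 or a number of a turn 0.15, either way. A call with a gripper value outside its range is refused whole. "grip" is the finger opening in m, from 0 to 0.0854, set as the call begins (left out, the last holds). The fingers move at their own pace and stop on an object; "grip_force" is the grip in N (left out, the last holds). Time passes only in rows, so rows that do not move let the fingers close, or fill a call up. It gives the time, the measured TCP pose, the force, the opening and the grip force at its end, in the units of the state.
- sense(): the state, without advancing time (a new reading comes with each control period).
- optics.grab_frame(name): name is "scene" or "top"; returns the picture (384x512x3 uint8, blue, green, red); there is no depth.
- optics.camera_params(name): a dict with "vfov" (degrees; the focal length in pixels is half the picture's height over the tangent of half this angle, whatever the lens; pixels are square), "cx", "cy" (the principal point, pixels), "world_from_camera" (4x4, takes a point from camera to world coordinates). Camera axes: x right, y down, z forward; pixel columns grow to the right and rows downward; lengths in m; the calibration is good to about 2 mm. A picture is of the moment at which its call begins. camera_params takes no time and is no camera call.
- job_done(): hands the job in; it is judged then, once.
Trained networks look in the newest picture that a camera, given by its name, has taken for a name from the list of things; names that differ only in an ending like _2 or _b are one class to them, and where a whole thing is asked for, a point or a joint stands for the part that bears it (a point fixed in the world has none). Each returns a list of dicts, best first, with "score" (0 to 1); they miss things now and then, are a little off and sometimes report something else, mostly with a low value. They report only what shows in the picture. A call takes as long as a camera call.
- finder.look_for(target, camera): "point" ([x, y, z] in m, in world coordinates, good to about 4 mm: the middle of the surface that is visible of it).
- finder.pinpoint(target, camera): "point" ([x, y, z] in m, in world coordinates, good to about 4 mm: a listed point, or the origin of a listed thing).
The state is a dict: "clock": time; "q": joint angles; "dq": joint speeds; "effort": joint torques, N m; "tcp_pos": TCP position; "orientation": TCP orientation; "contact_force": force on the tool from outside, world axes, zero at the start; "ft_torque": the same for the moment, N m; "width": finger opening in m; "gripper_force": force on a finger pad.
Only numpy, scipy, OpenCV 4.12 (cv2) and the standard library are available. Lean on these libraries where they do the work, as an engineer would, in place of code of your own. Each camera call takes 0.05 s, during which the arm holds its last target. There are 200 camera calls.

## Working session

There is one attempt and no reset: what is moved stays moved. The work goes in short steps, Python scripts to look and compute and a tool call to move; the robot and the scene stay as the last step left them, time stands still between calls to the robot, and variables do not carry over. Pictures are saved under pics/ and viewed, at most 10 in all, crops included, and the job is handed in when it is done.

Besides the shell and the picture viewer there is one more tool, called after "Call:" as a command line: name --argument value ..., lists and objects as JSON in quotes. jog_arm: Moves the arm, as the interface text tells. Its arguments: {"type":"object","properties":{"increments":{"type":"array","items":{"type":"object","properties":{"tx":{"type":"number"},"ty":{"type":"number"},"tz":{"type":"number"},"spin":{"type":"number"}}}},"grip":{"type":"number"},"grip_force":{"type":"number"}},"required":["increments"]}

```bash
mkdir -p pics; ls
cat > h.py <<'E'
import numpy as np,cv2,json
from station import sense,optics,job_done,finder
def snap(cam,name,scale=1.5,crop=None):
    im=optics.grab_frame(cam)
    if crop: im=im[crop[1]:crop[3],crop[0]:crop[2]]
    cv2.imwrite('pics/'+name,cv2.resize(im,None,fx=scale,fy=scale,interpolation=cv2.INTER_CUBIC))
def cam(c):
    p=optics.camera_params(c);f=192/np.tan(np.radians(p['vfov'])/2);return p,f,np.array(p['world_from_camera'])
def ray(c,u,v,z):
    p,f,T=cam(c);d=T[:3,:3]@np.array([(u-p['cx'])/f,(v-p['cy'])/f,1]);o=T[:3,3];return o+d*(z-o[2])/d[2]
def proj(c,P):
    p,f,T=cam(c);q=T[:3,:3].T@(np.array(P)-T[:3,3]);return np.round([p['cx']+f*q[0]/q[2],p['cy']+f*q[1]/q[2]],1)
E
python3 - <<'E'
from h import *
snap('top','t0.png');snap('scene','s0.png')
for c in ('top','scene'):
    p,f,T=cam(c);print(c,f,np.round(T,3).tolist(),p)
names="holder pin_mid wide_fin narrow_fin tag_wide_mark tag_narrow_mark battery_6v_mid mat_mid big_cap_mid flux_pot_mid relay_clear_mid battery_9v_mid pcb_small_mid tweezers_mid".split()
for n in names:
    for c in ('top','scene'):
        r=finder.pinpoint(n,c)[:2]
        print(n,c,[(np.round(x['point'],3).tolist(),round(x['score'],2),proj(c,x['point']).tolist()) for x in r])
s=sense();print(s)
E
```

```text
pics
top 423.2518701292522 [[0.02, -0.991, 0.132, 0.456], [-1.0, -0.018, 0.015, -0.289], [-0.012, -0.133, -0.991, 0.95], [0.0, 0.0, 0.0, 1.0]] {'vfov': 48.80099619227683, 'cx': 262.58232023731205, 'cy': 186.61874479125527, 'world_from_camera': array([[ 0.01982853, -0.99098712,  0.13248153,  0.45586191],
       [-0.99972881, -0.01803375,  0.01473372, -0.28945144],
       [-0.01221178, -0.13273775, -0.99107596,  0.94962383],
       [ 0.        ,  0.        ,  0.        ,  1.        ]])}
scene 428.6374036844186 [[0.633, -0.302, 0.712, -0.047], [-0.773, -0.278, 0.57, -0.785], [0.026, -0.912, -0.41, 0.444], [0.0, 0.0, 0.0, 1.0]] {'vfov': 48.25817812787957, 'cx': 253.1460207105065, 'cy': 191.94671877786556, 'world_from_camera': array([[ 0.63342805, -0.30211804,  0.71238584, -0.04739109],
       [-0.77337777, -0.27764236,  0.56991363, -0.7851792 ],
       [ 0.0256073 , -0.91194266, -0.40951784,  0.44413605],
       [ 0.        ,  0.        ,  0.        ,  1.        ]])}
holder top [([0.495, -0.464, 0.021], 0.74, [348.1, 226.8]), ([0.524, -0.35, -0.0], 0.56, [295.4, 213.2])]
holder scene [([
[... 2197 characters left out ...]
'clock': 1.5, 'q': array([-1.43630411e+00,  1.80797582e-01,  1.60699474e+00,  3.88049283e-05,
        1.35381088e+00, -2.06288638e-01]), 'dq': array([-1.84866131e-04,  6.35894798e-04,  2.00050572e-03,  9.86337357e-05,
        2.37675213e-04, -9.83313366e-04]), 'effort': array([-5.33292859e-04, -4.44834816e+01, -3.51675832e+01, -4.11732562e-04,
        7.86350702e-04,  2.10695725e-05]), 'tcp_pos': array([ 0.19221216, -0.54193913,  0.30389237]), 'orientation': array([-3.14159009e+00, -3.92521594e-05,  3.40772497e-01]), 'contact_force': array([ 0.16059133, -0.27151154, -0.52421937]), 'ft_torque': array([-0.03820305, -0.04220231,  0.02245083]), 'gripper_force': 0.0, 'width': 0.08582191172389615}
```

View pics/t0.png

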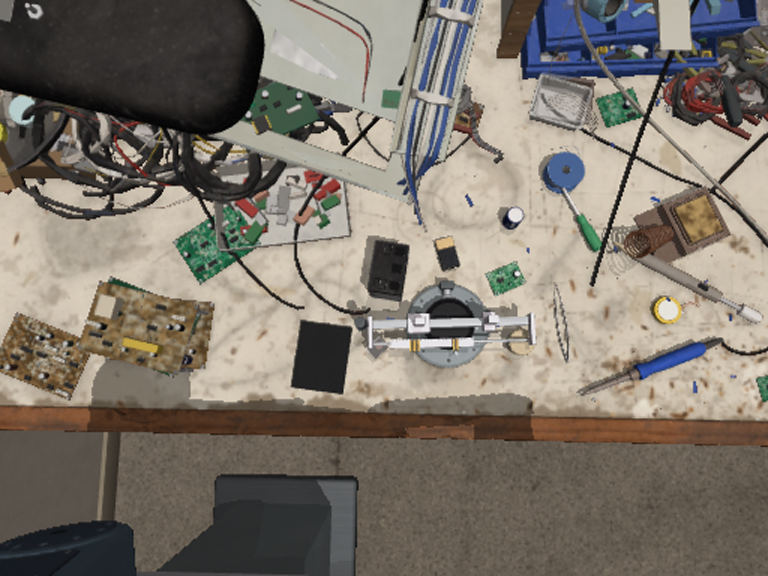

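View pics/s0.png

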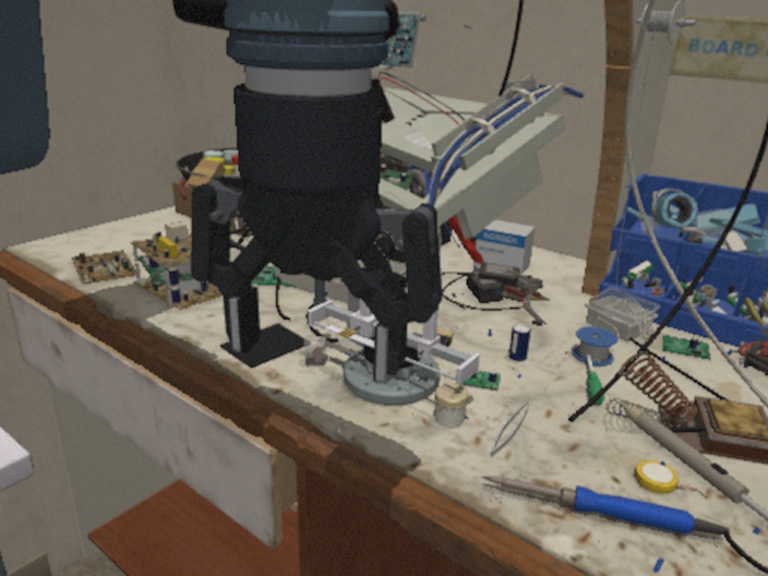

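The battery stands at about (258,180) in the top picture, in the pin's clockwise path. The pin is at the left end of the bar (247,215) and the mat is at (214,237). A close crop will give yaws and tags.

Run:
```python
from h import *
snap('top','t1.png',4.4,(190,140,370,270))
```

```text
(no output)
```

View pics/t1.png

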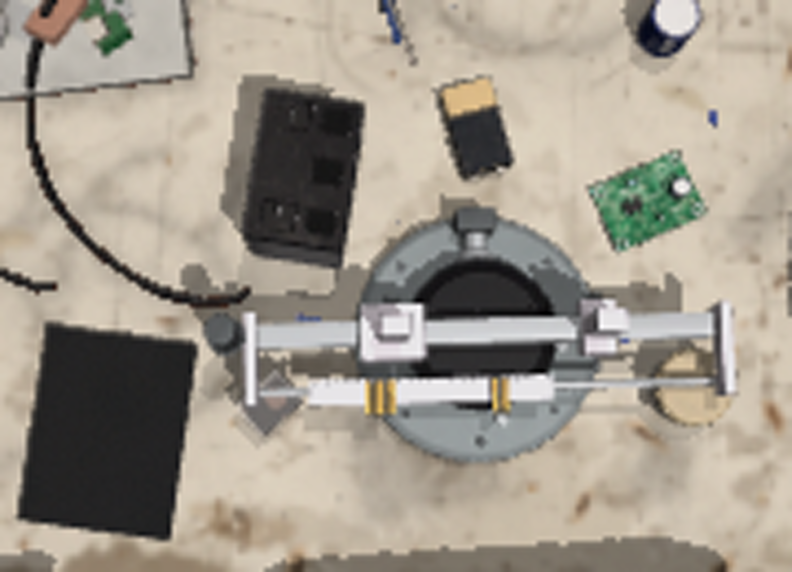

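The crop shows clearly: battery top face corners near (265,88), (364,101), (345,262), (245,240); mat corners (48,322), (197,343), (169,538), (20,518). The two-ridged tag is at (380,396), the one-ridged tag at (501,394), and the pin at (222,332).

Run:
```python
from h import *
w=lambda u,v,z: ray('top',190+u/4.4,140+v/4.4,z)
def q(c,z):
    P=np.array([w(*x,z) for x in c]);print('mid',P.mean(0).round(4))
    for i in range(4):
        d=P[(i+1)%4]-P[i];print(' edge',np.linalg.norm(d).round(4),np.degrees(np.arctan2(d[1],d[0])).round(1))
q([(265,88),(364,101),(345,250),(245,240)],.098)
q([(48,322),(197,343),(169,538),(20,518)],.004)
print('pin',w(222,332,.122),'wfin',w(394,325,.122),'nfin',w(610,320,.122),'tw',w(380,396,.066),'tn',w(501,394,.066),)
```

```text
mid [ 0.5863 -0.2697  0.098 ]
 edge 0.0465 -96.6
 edge 0.0702 173.8
 edge 0.0463 85.3
 edge 0.0718 -6.0
mid [ 0.466  -0.1712  0.004 ]
 edge 0.0768 -96.9
 edge 0.0984 173.4
 edge 0.0756 83.7
 edge 0.0992 -5.9
pin [ 0.50879918 -0.23498926  0.122     ] wfin [ 0.51336385 -0.3113764   0.122     ] nfin [ 0.51740357 -0.40716703  0.122     ] tw [ 0.48360448 -0.30674131  0.066     ] tn [ 0.48565348 -0.36378237  0.066     ]
```

Call:
jog_arm --increments '[{"tx":0.044,"ty":-0.02,"spin":0.09},{"tx":0.044,"ty":-0.02,"spin":0.09},{"tx":0.044,"ty":-0.02,"spin":0.09},{"tx":0.044,"ty":-0.02,"spin":0.09},{"tx":0.044,"ty":-0.02,"spin":0.087}]' --grip 0.0854 --grip_force 50

```text
invalid input at $.increments[0]: expected keys tx, ty, tz, spin
```

Call:
jog_arm --increments '[{"tx":0.044,"ty":-0.02,"tz":0,"spin":0.09},{"tx":0.044,"ty":-0.02,"tz":0,"spin":0.09},{"tx":0.044,"ty":-0.02,"tz":0,"spin":0.09},{"tx":0.044,"ty":-0.02,"tz":0,"spin":0.09},{"tx":0.044,"ty":-0.02,"tz":0,"spin":0.087}]' --grip 0.0854 --grip_force 50

```text
clock: 2.05
tcp_pos: [0.3931, -0.4077, 0.3042]
orientation: [3.141, -0.0, -0.11]
contact_force: [0.8, -0.6, -0.3]
width: 0.0851
gripper_force: 0.0
```

Call:
jog_arm --increments '[{"tx":0.0355,"ty":-0.032,"tz":0,"spin":0},{"tx":0.0355,"ty":-0.032,"tz":0,"spin":0},{"tx":0.0355,"ty":-0.032,"tz":0,"spin":0},{"tx":0.0355,"ty":-0.032,"tz":0,"spin":0},{"tx":0.0355,"ty":-0.032,"tz":0,"spin":0}]'

```text
clock: 2.55
tcp_pos: [0.5867, -0.2674, 0.304]
orientation: [3.141, -0.0, -0.106]
contact_force: [0.1, -1.5, 0.3]
width: 0.0857
gripper_force: 0.0
```

Call:
jog_arm --increments '[{"tx":0,"ty":0,"tz":0.034,"spin":0},{"tx":0,"ty":0,"tz":0.034,"spin":0},{"tx":0,"ty":0,"tz":0.034,"spin":0},{"tx":0,"ty":0,"tz":0.034,"spin":0},{"tx":0,"ty":0,"tz":0.034,"spin":0}]'

```text
clock: 3.05
tcp_pos: [0.5852, -0.2687, 0.1326]
orientation: [3.141, -0.0, -0.106]
contact_force: [0.5, 0.6, -0.9]
width: 0.0856
gripper_force: 0.0
```

Call:
jog_arm --increments '[{"tx":0,"ty":0,"tz":0,"spin":0},{"tx":0,"ty":0,"tz":0,"spin":0},{"tx":0,"ty":0,"tz":0,"spin":0},{"tx":0,"ty":0,"tz":0,"spin":0},{"tx":0,"ty":0,"tz":0,"spin":0}]' --grip 0.04 --grip_force 60

```text
clock: 3.55
tcp_pos: [0.5863, -0.2694, 0.1362]
orientation: [3.14, -0.003, -0.106]
contact_force: [-0.0, 1.6, 4.8]
width: 0.0469
gripper_force: 63.2
```

Call:
jog_arm --increments '[{"tx":0,"ty":0,"tz":-0.006,"spin":0},{"tx":0,"ty":0,"tz":-0.012,"spin":0},{"tx":0,"ty":0,"tz":-0.014,"spin":0},{"tx":0,"ty":0,"tz":-0.012,"spin":0},{"tx":0,"ty":0,"tz":-0.006,"spin":0}]'

```text
clock: 4.05
tcp_pos: [0.5859, -0.2693, 0.1862]
orientation: [3.14, -0.003, -0.106]
contact_force: [0.3, -0.8, -7.0]
width: 0.0471
gripper_force: 62.9
```

Call:
jog_arm --increments '[{"tx":0,"ty":-0.012,"tz":0,"spin":0},{"tx":0,"ty":-0.022,"tz":0,"spin":0},{"tx":0,"ty":-0.025,"tz":0,"spin":0},{"tx":0,"ty":-0.018,"tz":0,"spin":0},{"tx":0,"ty":-0.009,"tz":0,"spin":0}]'

```text
clock: 4.55
tcp_pos: [0.5941, -0.1808, 0.1833]
orientation: [-3.141, 0.001, -0.104]
contact_force: [0.6, -0.3, -7.3]
width: 0.0472
gripper_force: 62.8
```

Call:
jog_arm --increments '[{"tx":-0.015,"ty":0,"tz":0,"spin":0},{"tx":-0.03,"ty":0.001,"tz":0,"spin":0},{"tx":-0.038,"ty":0.001,"tz":0,"spin":0},{"tx":-0.03,"ty":0.001,"tz":0,"spin":0},{"tx":-0.0145,"ty":0,"tz":0,"spin":0}]'

```text
clock: 5.05
tcp_pos: [0.4647, -0.1721, 0.1833]
orientation: [-3.141, 0.002, -0.107]
contact_force: [-0.3, 1.3, -7.3]
width: 0.0471
gripper_force: 63.0
```

Call:
jog_arm --increments '[{"tx":0,"ty":0,"tz":0.008,"spin":0},{"tx":0,"ty":0,"tz":0.012,"spin":0},{"tx":0,"ty":0,"tz":0.012,"spin":0},{"tx":0,"ty":0,"tz":0.006,"spin":0},{"tx":0,"ty":0,"tz":0.002,"spin":0}]'

```text
clock: 5.55
tcp_pos: [0.4669, -0.1723, 0.1423]
orientation: [-3.14, 0.002, -0.106]
contact_force: [0.2, 0.3, -6.6]
width: 0.047
gripper_force: 62.9
```

Run:
```python
from h import *
snap('top','t2.png',4.4,(170,140,350,270))
print([(x['point'],x['score']) for x in finder.pinpoint('battery_6v_mid','top')[:2]])
s=sense();print(s['tcp_pos'],s['orientation'],s['contact_force'])
```

```text
[]
[ 0.46725171 -0.17259795  0.14317582] [-3.14100024e+00  1.13096999e-03 -1.05911230e-01] [-0.56038024  0.61435438 -7.19292064]
```

Call:
jog_arm --increments '[{"tx":0,"ty":0.0,"tz":0.001,"spin":0},{"tx":0,"ty":0,"tz":0.001,"spin":0},{"tx":0,"ty":0,"tz":0.001,"spin":0},{"tx":0,"ty":0,"tz":0,"spin":0},{"tx":0,"ty":0,"tz":0,"spin":0}]'

```text
clock: 6.15
tcp_pos: [0.4672, -0.1728, 0.141]
orientation: [3.142, -0.0, -0.106]
contact_force: [-0.7, 0.2, -6.2]
width: 0.0468
gripper_force: 62.9
```

Call:
jog_arm --increments '[{"tx":0,"ty":-0.001,"tz":0.001,"spin":0},{"tx":0,"ty":-0.001,"tz":0.001,"spin":0},{"tx":0,"ty":0,"tz":0,"spin":0},{"tx":0,"ty":0,"tz":0,"spin":0},{"tx":0,"ty":0,"tz":0,"spin":0}]'

```text
clock: 6.65
tcp_pos: [0.4678, -0.1717, 0.1402]
orientation: [3.14, -0.001, -0.106]
contact_force: [-4.2, -2.2, 5.3]
width: 0.0471
gripper_force: 64.2
```

Call:
jog_arm --increments '[{"tx":0,"ty":0,"tz":-0.001,"spin":0},{"tx":0,"ty":0,"tz":0,"spin":0},{"tx":0,"ty":0,"tz":0,"spin":0},{"tx":0,"ty":0,"tz":0,"spin":0},{"tx":0,"ty":0,"tz":0,"spin":0}]' --grip 0.068

```text
clock: 7.15
tcp_pos: [0.4675, -0.1708, 0.1399]
orientation: [-3.142, -0.0, -0.106]
contact_force: [0.5, 0.2, 0.0]
width: 0.0679
gripper_force: 0.0
```

Call:
jog_arm --increments '[{"tx":0,"ty":0,"tz":-0.015,"spin":0},{"tx":0,"ty":0,"tz":-0.03,"spin":0},{"tx":0,"ty":0,"tz":-0.035,"spin":0},{"tx":0,"ty":0,"tz":-0.015,"spin":0},{"tx":0,"ty":0,"tz":0,"spin":0}]'

```text
clock: 7.65
tcp_pos: [0.4688, -0.1716, 0.2376]
orientation: [3.139, -0.005, -0.106]
contact_force: [0.8, 0.1, -0.2]
width: 0.0681
gripper_force: 0.0
```

Call:
jog_arm --increments '[{"tx":0,"ty":0,"tz":0,"spin":-0.143},{"tx":0,"ty":0,"tz":0,"spin":-0.143},{"tx":0,"ty":0,"tz":0,"spin":-0.143},{"tx":0,"ty":0,"tz":0,"spin":-0.143},{"tx":0,"ty":0,"tz":0,"spin":-0.143}]' --grip 0.06

```text
clock: 8.15
tcp_pos: [0.4668, -0.1703, 0.2331]
orientation: [-3.139, 0.001, 0.615]
contact_force: [-0.4, 0.2, -0.5]
width: 0.0596
gripper_force: 0.0
```

Call:
jog_arm --increments '[{"tx":0,"ty":0,"tz":0,"spin":-0.143},{"tx":0,"ty":0,"tz":0,"spin":-0.143},{"tx":0,"ty":0,"tz":0,"spin":-0.143},{"tx":0,"ty":0,"tz":0,"spin":-0.143},{"tx":0,"ty":0,"tz":0,"spin":-0.143}]'

```text
clock: 8.65
tcp_pos: [0.4667, -0.1703, 0.2331]
orientation: [-3.139, -0.001, 1.33]
contact_force: [0.4, -0.2, 0.4]
width: 0.0599
gripper_force: 0.0
```

Run:
```python
from h import *
snap('top','t3.png',4.4,(170,140,350,270));snap('scene','s3.png')
for n in ('pin_mid','battery_6v_mid','holder','wide_fin','narrow_fin'):
  for c in ('top','scene'):
    print(n,c,[(np.round(x['point'],4),round(x['score'],2)) for x in finder.pinpoint(n,c)[:2]])
s=sense();print(s['tcp_pos'],s['orientation'],s['q'])
```

```text
pin_mid top [(array([ 0.5129, -0.2324,  0.0979]), 0.82)]
pin_mid scene [(array([ 0.5111, -0.2287,  0.1031]), 0.95), (array([ 0.4698, -0.1685,  0.055 ]), 0.58)]
battery_6v_mid top [(array([ 0.4706, -0.1698,  0.0519]), 0.5)]
battery_6v_mid scene [(array([ 0.4692, -0.1706,  0.0561]), 0.67)]
holder top [(array([ 5.195e-01, -3.511e-01,  2.000e-04]), 0.95), (array([ 0.4937, -0.463 ,  0.0186]), 0.47)]
holder scene [(array([ 0.5132, -0.3542, -0.0013]), 0.71)]
wide_fin top [(array([ 0.5077, -0.31  ,  0.1022]), 0.7), (array([ 0.5931, -0.4448,  0.0048]), 0.18)]
wide_fin scene [(array([ 0.5115, -0.3113,  0.103 ]), 0.72), (array([ 0.514 , -0.3538, -0.0017]), 0.25)]
narrow_fin top [(array([ 0.5181, -0.4073,  0.0972]), 0.52)]
narrow_fin scene [(array([ 0.5223, -0.4107,  0.0975]), 0.76)]
[ 0.46744246 -0.17076952  0.2349224 ] [3.14146363e+00 1.66666800e-05 1.32322550e+00] [-5.89254053e-01  8.35293750e-02  1.86415475e+00  2.96098225e-05
  1.19378138e+00 -3.41694127e-01]
```

View pics/s3.png

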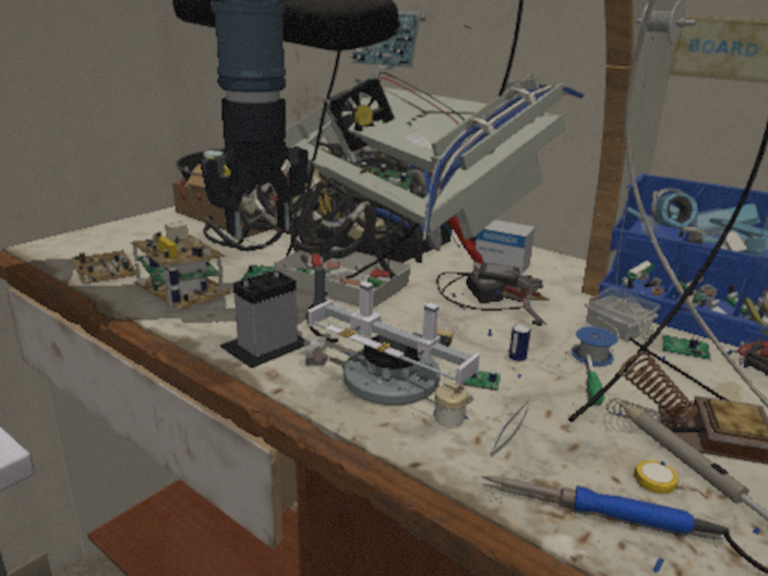

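The battery stands upright on the mat at (268,315) and the pin is clear at (320,285). Next, the pin.

Call:
jog_arm --increments '[{"tx":0,"ty":0,"tz":0,"spin":-0.142},{"tx":0,"ty":0,"tz":0,"spin":-0.142},{"tx":-0.021,"ty":0.0142,"tz":0,"spin":0},{"tx":-0.021,"ty":0.0142,"tz":0,"spin":0},{"tx":-0.02,"ty":0.014,"tz":0,"spin":0}]'

```text
clock: 9.75
tcp_pos: [0.5127, -0.2319, 0.2351]
orientation: [3.141, 0.0, 1.608]
contact_force: [0.5, -0.5, 0.8]
width: 0.0598
gripper_force: 0.0
```

Call:
jog_arm --increments '[{"tx":0,"ty":0,"tz":0.02,"spin":0},{"tx":0,"ty":0,"tz":0.025,"spin":0},{"tx":0,"ty":0,"tz":0.02,"spin":0},{"tx":0,"ty":0,"tz":0.01,"spin":0},{"tx":0,"ty":0,"tz":0,"spin":0}]'

```text
clock: 10.25
tcp_pos: [0.5113, -0.2306, 0.1584]
orientation: [-3.139, -0.002, 1.608]
contact_force: [0.2, -0.4, -0.2]
width: 0.0599
gripper_force: 0.0
```

Call:
jog_arm --increments '[{"tx":0,"ty":0,"tz":0,"spin":0},{"tx":0,"ty":0,"tz":0,"spin":0},{"tx":0,"ty":0,"tz":0,"spin":0},{"tx":0,"ty":0,"tz":0,"spin":0},{"tx":0,"ty":0,"tz":0,"spin":0}]' --grip 0.01 --grip_force 25

```text
clock: 10.75
tcp_pos: [0.5122, -0.2315, 0.1611]
orientation: [3.141, 0.001, 1.608]
contact_force: [-3.2, 1.1, 5.3]
width: 0.014
gripper_force: 24.4
```

Call:
jog_arm --increments '[{"tx":-0.0004,"ty":0.0095,"tz":0,"spin":0.0785},{"tx":-0.0004,"ty":0.0095,"tz":0,"spin":0.0785},{"tx":-0.0004,"ty":0.0095,"tz":0,"spin":0.0785},{"tx":-0.0004,"ty":0.0095,"tz":0,"spin":0.0785},{"tx":-0.0004,"ty":0.0095,"tz":0,"spin":0.0785}]'

```text
clock: 11.25
tcp_pos: [0.5592, -0.2391, 0.1612]
orientation: [3.141, 0.001, 1.212]
contact_force: [-3.2, -0.6, 4.5]
width: 0.0144
gripper_force: 24.5
```

Call:
jog_arm --increments '[{"tx":-0.0004,"ty":0.0095,"tz":0,"spin":0.0785},{"tx":-0.0004,"ty":0.0095,"tz":0,"spin":0.0785},{"tx":-0.0004,"ty":0.0095,"tz":0,"spin":0.0785},{"tx":-0.0004,"ty":0.0095,"tz":0,"spin":0.0785},{"tx":-0.0004,"ty":0.0095,"tz":0,"spin":0.0785}]'

```text
clock: 11.75
tcp_pos: [0.5999, -0.2643, 0.1612]
orientation: [3.139, -0.0, 0.82]
contact_force: [-2.5, 2.2, 3.3]
width: 0.0145
gripper_force: 24.6
```

Call:
jog_arm --increments '[{"tx":0,"ty":0,"tz":0,"spin":0},{"tx":0,"ty":0,"tz":0,"spin":0},{"tx":0,"ty":0,"tz":0,"spin":0},{"tx":0,"ty":0,"tz":0,"spin":0},{"tx":0,"ty":0,"tz":0,"spin":0}]'

```text
clock: 12.25
tcp_pos: [0.5995, -0.2639, 0.1613]
orientation: [3.139, -0.0, 0.825]
contact_force: [0.6, 0.0, 4.2]
width: 0.0144
gripper_force: 24.9
```

Call:
jog_arm --increments '[{"tx":0,"ty":0,"tz":0,"spin":0},{"tx":0,"ty":0,"tz":0,"spin":0},{"tx":0,"ty":0,"tz":0,"spin":0},{"tx":0,"ty":0,"tz":0,"spin":0},{"tx":0,"ty":0,"tz":0,"spin":0}]' --grip 0.05

```text
clock: 12.75
tcp_pos: [0.5987, -0.2636, 0.1596]
orientation: [-3.141, 0.0, 0.823]
contact_force: [1.3, 1.0, -0.2]
width: 0.0502
gripper_force: 0.0
```

Call:
jog_arm --increments '[{"tx":0,"ty":0,"tz":-0.02,"spin":0},{"tx":0,"ty":0,"tz":-0.03,"spin":0},{"tx":0,"ty":0,"tz":-0.03,"spin":0},{"tx":0,"ty":0.0,"tz":-0.01,"spin":0},{"tx":0.0,"ty":0,"tz":0,"spin":0}]'

```text
clock: 13.25
tcp_pos: [0.5996, -0.2642, 0.2518]
orientation: [3.138, -0.001, 0.823]
contact_force: [-0.5, -0.5, -0.3]
width: 0.0497
gripper_force: 0.0
```

Call:
jog_arm --increments '[{"tx":0.025,"ty":-0.04,"tz":0,"spin":0},{"tx":0.025,"ty":-0.04,"tz":0,"spin":0},{"tx":0,"ty":-0.04,"tz":0,"spin":0},{"tx":0,"ty":0,"tz":0,"spin":0},{"tx":0.0,"ty":0,"tz":0,"spin":0}]'

```text
clock: 13.75
tcp_pos: [0.5441, -0.1445, 0.2483]
orientation: [-3.139, 0.001, 0.824]
contact_force: [1.3, -0.2, 1.1]
width: 0.0498
gripper_force: 0.0
```

Run:
```python
from h import *
snap('top','t4.png',4.4,(190,140,370,270))
for n in ('pin_mid','holder','wide_fin','narrow_fin','tag_wide_mark','tag_narrow_mark'):
  for c in ('top','scene'):
    if n=='pin_mid': optics.grab_frame(c)
    print(n,c,[(np.round(x['point'],4),round(x['score'],2)) for x in finder.pinpoint(n,c)[:2]])
s=sense();print(s['tcp_pos'],s['orientation'],s['q'])
```

```text
pin_mid top [(array([ 0.6036, -0.2611,  0.1008]), 0.64)]
pin_mid scene [(array([ 0.5968, -0.2623,  0.0997]), 0.92)]
holder top [(array([ 0.6737, -0.4509,  0.0219]), 0.69), (array([ 0.5218, -0.3504, -0.0013]), 0.63)]
holder scene [(array([ 0.514 , -0.3538,  0.002 ]), 0.68)]
wide_fin top [(array([ 0.5412, -0.3243,  0.0982]), 0.65)]
wide_fin scene [(array([ 0.5453, -0.3232,  0.1025]), 0.73)]
narrow_fin top [(array([ 0.481 , -0.394 ,  0.0964]), 0.57), (array([ 0.4961, -0.3468,  0.0655]), 0.24)]
narrow_fin scene [(array([ 0.4857, -0.3954,  0.0938]), 0.89)]
tag_wide_mark top [(array([ 0.5391, -0.3042,  0.0648]), 0.55)]
tag_wide_mark scene [(array([ 0.5349, -0.3026,  0.0655]), 0.56)]
tag_narrow_mark top [(array([ 0.4958, -0.3432,  0.0658]), 0.36)]
tag_narrow_mark scene [(array([ 0.4969, -0.3438,  0.0664]), 0.38)]
[ 0.5449535  -0.14539669  0.24992653] [ 3.14151816e+00 -2.16897489e-05  8.22824021e-01] [-4.71140663e-01  2.10376095e-01  1.68629759e+00  5.32824381e-07
  1.24484139e+00  2.76831473e-01]
```

View pics/t4.png

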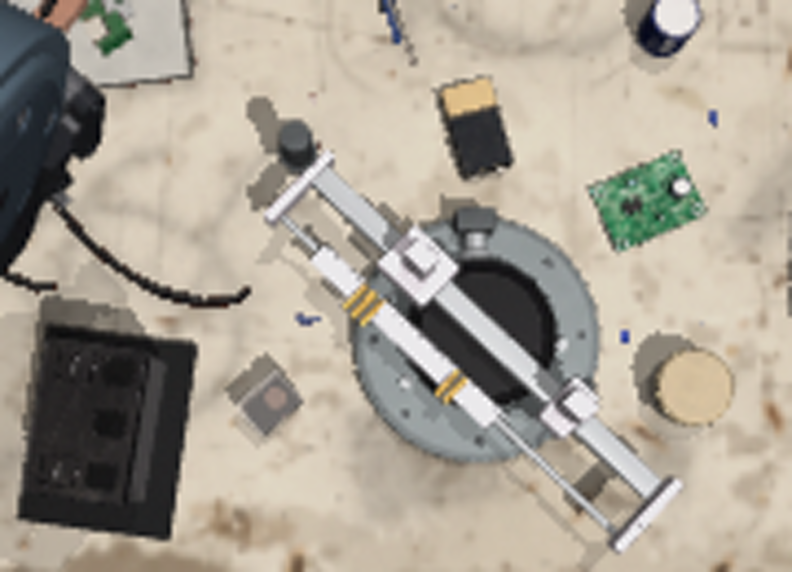

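The bar now stands at 45° in the next stop. The two-ridged tag is at (363,304), the one-ridged tag at (450,387), the wide collar at (420,265) and the narrow collar at (572,406).

Run:
```python
from h import *
w=lambda u,v,z: ray('top',190+u/4.4,140+v/4.4,z)
U=np.array([.680,.733]);N=np.array([.733,-.680]);H=np.array([.5165,-.352])
def s(n,p): print(n,np.round(p,4),'along',((p[:2]-H)@U*1000).round(1),'across',((p[:2]-H)@N*1000).round(1))
s('pin',w(295,134,.122))
s('wbody .078',w(420,265,.078)); s('wfin',w(421,248,.122)); s('nbody',w(572,408,.078)); s('nfin',w(580,398,.122))
s('tw',w(363,304,.066)); s('tn',w(451,387,.066))
for n,a in dict(pin=[(.6036,-.2611),(.5968,-.2623)],wf=[(.5412,-.3243),(.5453,-.3232)],nf=[(.481,-.394),(.4857,-.3954)],tw=[(.5391,-.3042),(.5349,-.3026)],tn=[(.4958,-.3432),(.4969,-.3438)]).items(): s(n,np.mean(a,0))
```

```text
pin [ 0.5986 -0.2655  0.122 ] along 119.2 across 1.4
wbody .078 [ 0.5449 -0.3243  0.078 ] along 39.6 across 2.0
wfin [ 0.548  -0.3229  0.122 ] along 42.7 across 3.3
nbody [ 0.4794 -0.3958  0.078 ] along -57.3 across 2.6
nfin [ 0.4827 -0.3939  0.122 ] along -53.7 across 3.7
tw [ 0.527 -0.298  0.066] along 46.7 across -29.1
tn [ 0.4885 -0.3402  0.066 ] along -10.4 across -28.6
pin [ 0.6002 -0.2617] along 123.1 across -0.1
wf [ 0.5432 -0.3238] along 38.9 across 0.4
nf [ 0.4834 -0.3947] along -53.8 across 4.7
tw [ 0.537  -0.3034] along 49.6 across -18.0
tn [ 0.4964 -0.3435] along -7.5 across -20.5
```

Call:
jog_arm --increments '[{"tx":-0.0262,"ty":0.0241,"tz":0,"spin":0},{"tx":-0.0262,"ty":0.0241,"tz":0,"spin":0},{"tx":-0.0262,"ty":0.0241,"tz":0,"spin":0},{"tx":-0.0262,"ty":0.0241,"tz":0,"spin":0},{"tx":-0.0262,"ty":0.0241,"tz":0,"spin":0}]'

```text
clock: 15.0
tcp_pos: [0.544, -0.3247, 0.2499]
orientation: [3.141, -0.0, 0.823]
contact_force: [0.1, 0.3, 0.3]
width: 0.0502
gripper_force: 0.0
```

Call:
jog_arm --increments '[{"tx":0,"ty":0,"tz":0.02,"spin":0},{"tx":0,"ty":0,"tz":0.03,"spin":0},{"tx":0,"ty":0,"tz":0.025,"spin":0},{"tx":0,"ty":0,"tz":0.013,"spin":0},{"tx":0,"ty":0,"tz":0,"spin":0}]'

```text
clock: 15.5
tcp_pos: [0.5432, -0.3225, 0.1596]
orientation: [-3.137, 0.0, 0.823]
contact_force: [0.0, 0.1, 0.5]
width: 0.0504
gripper_force: 0.0
```

Call:
jog_arm --increments '[{"tx":0,"ty":0,"tz":0,"spin":0},{"tx":0,"ty":0,"tz":0,"spin":0},{"tx":0,"ty":0,"tz":0,"spin":0},{"tx":0,"ty":0,"tz":0,"spin":0},{"tx":0,"ty":0,"tz":0,"spin":0}]' --grip 0.005 --grip_force 30

```text
clock: 16.0
tcp_pos: [0.5448, -0.3237, 0.1637]
orientation: [3.139, -0.0, 0.823]
contact_force: [-1.4, 1.8, 6.5]
width: 0.0092
gripper_force: 32.5
```

Call:
jog_arm --increments '[{"tx":0.002,"ty":0,"tz":0,"spin":0},{"tx":0.0025,"ty":0,"tz":0,"spin":0},{"tx":0.0025,"ty":0,"tz":0,"spin":0},{"tx":0.0015,"ty":0,"tz":0,"spin":0},{"tx":0,"ty":0,"tz":0,"spin":0}]'

```text
clock: 16.5
tcp_pos: [0.5503, -0.3178, 0.1637]
orientation: [3.139, 0.001, 0.823]
contact_force: [-2.3, 0.1, 6.5]
width: 0.0096
gripper_force: 32.5
```

Call:
jog_arm --increments '[{"tx":0,"ty":0,"tz":0,"spin":0},{"tx":0,"ty":0,"tz":0,"spin":0},{"tx":0,"ty":0,"tz":0,"spin":0},{"tx":0,"ty":0,"tz":0,"spin":0},{"tx":0,"ty":0,"tz":0,"spin":0}]' --grip 0.05

```text
clock: 17.0
tcp_pos: [0.5499, -0.3171, 0.1617]
orientation: [-3.141, -0.0, 0.823]
contact_force: [0.0, 1.3, 0.0]
width: 0.0499
gripper_force: 0.0
```

Call:
jog_arm --increments '[{"tx":0,"ty":0,"tz":-0.015,"spin":0},{"tx":0,"ty":0,"tz":-0.025,"spin":0},{"tx":0,"ty":0,"tz":-0.02,"spin":0},{"tx":0,"ty":0.0,"tz":-0.01,"spin":0},{"tx":0.0,"ty":0,"tz":0,"spin":0}]'

```text
clock: 17.5
tcp_pos: [0.5508, -0.3178, 0.2345]
orientation: [3.137, -0.0, 0.823]
contact_force: [0.4, -0.0, -0.5]
width: 0.0499
gripper_force: 0.0
```

Call:
jog_arm --increments '[{"tx":-0.026,"ty":0,"tz":0,"spin":0},{"tx":-0.026,"ty":0,"tz":0,"spin":0},{"tx":-0.026,"ty":0,"tz":0,"spin":0},{"tx":-0.025,"ty":0,"tz":0,"spin":0},{"tx":0,"ty":0,"tz":0,"spin":0}]'

```text
clock: 18.0
tcp_pos: [0.4776, -0.3944, 0.2306]
orientation: [-3.14, 0.001, 0.82]
contact_force: [0.5, 0.4, 0.1]
width: 0.0498
gripper_force: 0.0
```

Call:
jog_arm --increments '[{"tx":0,"ty":0,"tz":0.02,"spin":0},{"tx":0,"ty":0,"tz":0.025,"spin":0},{"tx":0,"ty":0,"tz":0.02,"spin":0},{"tx":0,"ty":0,"tz":0.006,"spin":0},{"tx":0,"ty":0,"tz":0,"spin":0}]'

```text
clock: 18.5
tcp_pos: [0.4796, -0.3915, 0.1593]
orientation: [-3.138, -0.001, 0.823]
contact_force: [-0.2, 0.4, -0.5]
width: 0.0502
gripper_force: 0.0
```

Call:
jog_arm --increments '[{"tx":0,"ty":0,"tz":0,"spin":0},{"tx":0,"ty":0,"tz":0,"spin":0},{"tx":0,"ty":0,"tz":0,"spin":0},{"tx":0,"ty":0,"tz":0,"spin":0},{"tx":0,"ty":0,"tz":0,"spin":0}]' --grip 0.005 --grip_force 30

```text
clock: 19.0
tcp_pos: [0.4805, -0.3932, 0.1622]
orientation: [3.139, 0.0, 0.823]
contact_force: [1.6, -0.5, 5.6]
width: 0.0094
gripper_force: 32.7
```

Call:
jog_arm --increments '[{"tx":0.007,"ty":0,"tz":0,"spin":0},{"tx":0.012,"ty":0,"tz":0,"spin":0},{"tx":0.013,"ty":0,"tz":0,"spin":0},{"tx":0.009,"ty":0,"tz":0,"spin":0},{"tx":0.004,"ty":0,"tz":0,"spin":0}]'

```text
clock: 19.5
tcp_pos: [0.5111, -0.3601, 0.1622]
orientation: [3.139, 0.001, 0.823]
contact_force: [-1.8, -1.5, 6.5]
width: 0.0094
gripper_force: 32.9
```

Call:
jog_arm --increments '[{"tx":0,"ty":0,"tz":0,"spin":0},{"tx":0,"ty":0,"tz":0,"spin":0},{"tx":0,"ty":0,"tz":0,"spin":0},{"tx":0,"ty":0,"tz":0,"spin":0},{"tx":0,"ty":0,"tz":0,"spin":0}]' --grip 0.05

```text
clock: 20.0
tcp_pos: [0.5102, -0.3597, 0.1606]
orientation: [-3.141, -0.0, 0.822]
contact_force: [0.4, -0.5, 0.2]
width: 0.0499
gripper_force: 0.0
```

Call:
jog_arm --increments '[{"tx":0,"ty":0,"tz":-0.015,"spin":0},{"tx":0,"ty":0,"tz":-0.025,"spin":0},{"tx":0,"ty":0,"tz":-0.025,"spin":0},{"tx":0,"ty":0.0,"tz":-0.015,"spin":0},{"tx":0.0,"ty":0,"tz":0,"spin":0}]'

```text
clock: 20.5
tcp_pos: [0.5116, -0.3607, 0.2446]
orientation: [3.136, 0.0, 0.823]
contact_force: [-0.1, -0.4, 0.6]
width: 0.0503
gripper_force: 0.0
```

Call:
jog_arm --increments '[{"tx":0.025,"ty":-0.043,"tz":0,"spin":0},{"tx":0.025,"ty":-0.043,"tz":0,"spin":0},{"tx":0.025,"ty":-0.043,"tz":0,"spin":0},{"tx":0.025,"ty":-0.043,"tz":0,"spin":0},{"tx":0.0,"ty":0,"tz":0,"spin":0}]'

```text
clock: 21.0
tcp_pos: [0.4496, -0.1637, 0.2387]
orientation: [-3.135, -0.0, 0.827]
contact_force: [0.4, -0.1, 0.3]
width: 0.0499
gripper_force: 0.0
```

Run:
```python
from h import *
snap('top','t5.png',8,(240,165,335,240))
U=np.array([.680,.733]);N=np.array([.733,-.680]);H=np.array([.5165,-.352])
for c in ('top','scene'):
  for k in range(3):
    optics.grab_frame(c)
    for n in ('pin_mid','wide_fin','narrow_fin','tag_wide_mark','tag_narrow_mark'):
      r=finder.pinpoint(n,c)[:1]
      for x in r:
        p=np.array(x['point'][:2])-H;print(k,c,n,(p@U*1000).round(1),(p@N*1000).round(1),round(x['score'],2))
print(sense()['tcp_pos'],sense()['clock'])
```

```text
0 top pin_mid 120.6 1.7 0.63
0 top wide_fin 43.6 -3.0 0.56
0 top narrow_fin -11.9 2.5 0.57
0 top tag_wide_mark 48.5 -15.7 0.38
0 top tag_narrow_mark -10.2 -20.8 0.53
1 top pin_mid -10.1 -21.7 0.69
1 top wide_fin 48.6 0.1 0.61
1 top narrow_fin -11.0 2.2 0.68
1 top tag_wide_mark 46.7 -14.7 0.43
1 top tag_narrow_mark -9.6 -20.4 0.55
2 top pin_mid 123.3 1.1 0.86
2 top wide_fin 45.3 -2.9 0.56
2 top narrow_fin -8.2 1.5 0.41
2 top tag_wide_mark 45.0 -1.4 0.67
2 top tag_narrow_mark 100.0 -159.5 0.4
0 scene pin_mid 116.4 -1.4 0.57
0 scene wide_fin 44.8 0.4 0.8
0 scene narrow_fin -4.4 4.9 0.54
0 scene tag_wide_mark 49.3 -21.6 0.44
0 scene tag_narrow_mark -8.8 -18.2 0.54
1 scene pin_mid 122.2 -2.5 0.82
1 scene wide_fin -19.6 113.1 0.64
1 scene narrow_fin -5.0 7.8 0.53
1 scene tag_wide_mark 46.6 -19.5 0.47
2 scene pin_mid 122.6 -2.7 0.97
2 scene wide_fin 46.8 0.3 0.72
2 scene narrow_fin -6.9 5.8 0.58
2 scene tag_wide_mark 44.8 -18.0 0.37
[ 0.45242161 -0.16938183  0.24092215] 22.85
```

View pics/t5.png

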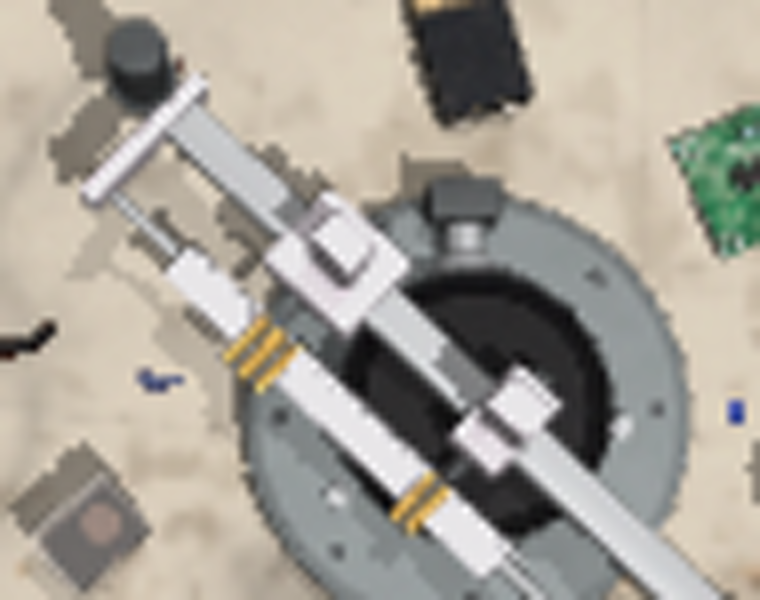

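The wide collar (body corners (267,260), (410,265), (347,332)) sits about level with the two-ridged tag at (262,352). The narrow collar's tag-side edge, (453,435)–(498,472), sits near the one-ridged tag at (420,503).

Run:
```python
from h import *
w=lambda u,v,z: ray('top',240+(u+.0)/8,165+v/8,z)
def run():
  H=np.array([.5165,-.352])
  # bar direction from scale edges in the same picture (z .066) 
  a=w(262,352,.066);b=w(420,503,.066);d=(b-a)[:2];print('tag line angle',np.degrees(np.arctan2(-d[1],-d[0])),np.linalg.norm(d))
  for ang in (45.8,47.1,48.4):
    U=np.array([np.cos(np.radians(ang)),np.sin(np.radians(ang))]);N=np.array([U[1],-U[0]])
    f=lambda u,v,z:(((w(u,v,z)[:2]-H)@U*1000).round(1),((w(u,v,z)[:2]-H)@N*1000).round(1))
    print(ang,'tw',f(262,352,.066),'tn',f(420,503,.066))
    print(' wide L,R,B',f(267,260,.078),f(410,265,.078),f(347,332,.078),'fin top',f(342,240,.122))
    print(' narrow L,B',f(453,435,.078),f(498,472,.078),'fin top',f(522,398,.122))
    print(' pin',f(140,35,.122))
run()
```

```text
tag line angle 47.258476170438875 0.05673777256508811
45.8 tw (np.float64(45.8), np.float64(-29.7)) tn (np.float64(-10.9), np.float64(-28.2))
 wide L,R,B (np.float64(61.2), np.float64(-12.7)) (np.float64(34.2), np.float64(12.7)) (np.float64(33.4), np.float64(-11.2)) fin top (np.float64(48.8), np.float64(0.1))
 narrow L,B (np.float64(-4.5), np.float64(-10.6)) (np.float64(-19.2), np.float64(-9.2)) fin top (np.float64(-9.6), np.float64(3.9))
 pin (np.float64(120.2), np.float64(0.8))
47.1 tw (np.float64(46.4), np.float64(-28.6)) tn (np.float64(-10.3), np.float64(-28.4))
 wide L,R,B (np.float64(61.5), np.float64(-11.3)) (np.float64(34.0), np.float64(13.4)) (np.float64(33.7), np.float64(-10.4)) fin top (np.float64(48.7), np.float64(1.2))
 narrow L,B (np.float64(-4.2), np.float64(-10.7)) (np.float64(-19.0), np.float64(-9.6)) fin top (np.float64(-9.7), np.float64(3.7))
 pin (np.float64(120.1), np.float64(3.5))
48.4 tw (np.float64(47.1), np.float64(-27.5)) tn (np.float64(-9.7), np.float64(-28.7))
 wide L,R,B (np.float64(61.7), np.float64(-9.9)) (np.float64(33.6), np.float64(14.2)) (np.float64(33.9), np.float64(-9.7)) fin top (np.float64(48.7), np.float64(2.3))
 narrow L,B (np.float64(-4.0), np.float64(-10.8)) (np.float64(-18.8), np.float64(-10.0)) fin top (np.float64(-9.8), np.float64(3.4))
 pin (np.float64(120.0), np.float64(6.2))
```

Run:
```python
from h import *
U=np.array([.680,.733]);N=np.array([.733,-.680]);H=np.array([.5165,-.352])
def rect(c,im,z,a0=-30,a1=75,b0=-40,b1=18,k=7.5):
    src=[];dst=[]
    for a,b in ((a0,b0),(a1,b0),(a1,b1),(a0,b1)):
        p=H+(a*U+b*N)/1000;src.append(proj2(c,[p[0],p[1],z]));dst.append(((a-a0)*k,(b-b0)*k))
    M=cv2.getPerspectiveTransform(np.float32(src),np.float32(dst))
    return cv2.warpPerspective(im,M,(int((a1-a0)*k),int((b1-b0)*k)),flags=cv2.INTER_CUBIC)
def proj2(c,P):
    p,f,T=cam(c);q=T[:3,:3].T@(np.array(P)-T[:3,3]);return [p['cx']+f*q[0]/q[2],p['cy']+f*q[1]/q[2]]
out=[]
for c,(b0,b1) in (('top',(-40,-12+12)),('scene',(-40,0))):
    im=np.mean([optics.grab_frame(c).astype(float) for _ in range(4)],0).astype(np.uint8)
    np.save('pics/'+c+'.npy',im)
    r=rect(c,im,.068,b0=b0,b1=b1+(0))[:299]
    for a in range(-30,75,10): cv2.line(r,(int((a+30)*7.5),0),(int((a+30)*7.5),8),(0,0,255),1)
    out.append(r)
cv2.imwrite('pics/r1.png',np.vstack(out)[:,:787])
print(out[0].shape)
```

```text
(299, 787, 3)
```

View pics/r1.png

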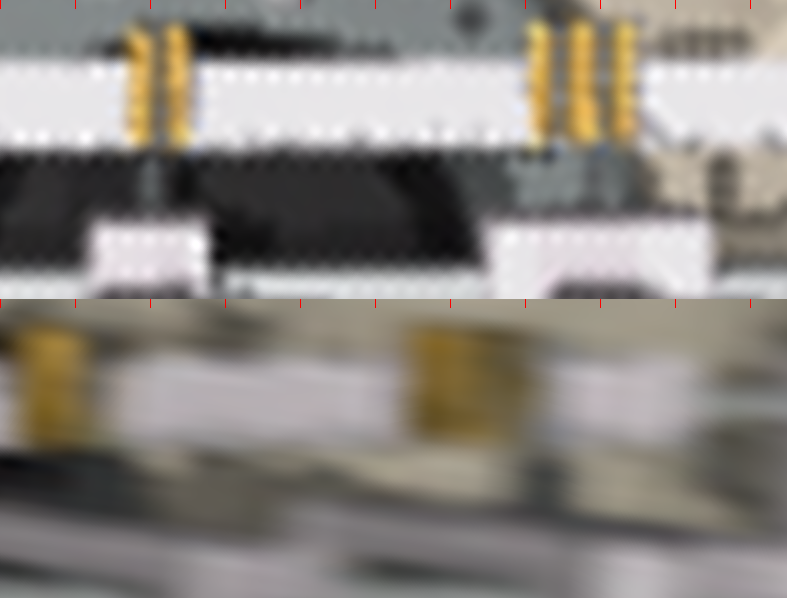

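Rectified top view: the one-ridged tag is centred at 159 with the narrow body at 150. The two-ridged tag is centred at 583 with the wide body and nib at about 597. So narrow needs +1.2 mm and wide −1.8 mm, which I'll trim now.

Call:
jog_arm --increments '[{"tx":-0.0085,"ty":0.0345,"tz":0,"spin":0},{"tx":-0.0085,"ty":0.0345,"tz":0,"spin":0},{"tx":-0.0085,"ty":0.0345,"tz":0,"spin":0},{"tx":-0.0085,"ty":0.0345,"tz":0,"spin":0},{"tx":-0.0085,"ty":0.0345,"tz":0,"spin":0}]'

```text
clock: 23.75
tcp_pos: [0.5507, -0.319, 0.2407]
orientation: [-3.141, -0.0, 0.823]
contact_force: [0.1, -0.2, 0.5]
width: 0.0502
gripper_force: 0.0
```

Call:
jog_arm --increments '[{"tx":0,"ty":0,"tz":0.02,"spin":0},{"tx":0,"ty":0,"tz":0.03,"spin":0},{"tx":0,"ty":0,"tz":0.02,"spin":0},{"tx":0,"ty":0,"tz":0.01,"spin":0},{"tx":0,"ty":0,"tz":0,"spin":0}]'

```text
clock: 24.25
tcp_pos: [0.5492, -0.3172, 0.1591]
orientation: [-3.138, 0.0, 0.823]
contact_force: [-0.4, 0.3, -0.5]
width: 0.0499
gripper_force: 0.0
```

Call:
jog_arm --increments '[{"tx":0,"ty":0,"tz":0,"spin":0},{"tx":0,"ty":0,"tz":0,"spin":0},{"tx":0,"ty":0,"tz":0,"spin":0},{"tx":0,"ty":0,"tz":0,"spin":0},{"tx":0,"ty":0,"tz":0,"spin":0}]' --grip 0.005 --grip_force 30

```text
clock: 24.75
tcp_pos: [0.5503, -0.318, 0.1625]
orientation: [3.14, -0.0, 0.823]
contact_force: [-2.0, 2.2, 6.3]
width: 0.0093
gripper_force: 32.3
```

Call:
jog_arm --increments '[{"tx":-0.0009,"ty":0,"tz":0,"spin":0},{"tx":-0.0009,"ty":0,"tz":0,"spin":0},{"tx":0,"ty":0,"tz":0,"spin":0},{"tx":0,"ty":0,"tz":0,"spin":0},{"tx":0,"ty":0,"tz":0,"spin":0}]'

```text
clock: 25.25
tcp_pos: [0.5494, -0.319, 0.1626]
orientation: [3.14, -0.001, 0.823]
contact_force: [-0.9, 3.4, 5.9]
width: 0.0099
gripper_force: 32.2
```

Call:
jog_arm --increments '[{"tx":0,"ty":0,"tz":0,"spin":0},{"tx":0,"ty":0,"tz":0,"spin":0},{"tx":0,"ty":0,"tz":0,"spin":0},{"tx":0,"ty":0,"tz":0,"spin":0},{"tx":0,"ty":0,"tz":0,"spin":0}]' --grip 0.05

```text
clock: 25.75
tcp_pos: [0.5487, -0.3192, 0.1607]
orientation: [-3.141, 0.0, 0.823]
contact_force: [-0.2, -1.1, 0.2]
width: 0.0502
gripper_force: 0.0
```

Call:
jog_arm --increments '[{"tx":0,"ty":0,"tz":-0.015,"spin":0},{"tx":0,"ty":0,"tz":-0.025,"spin":0},{"tx":0,"ty":0,"tz":-0.02,"spin":0},{"tx":0,"ty":0.0,"tz":-0.01,"spin":0},{"tx":0.0,"ty":0,"tz":0,"spin":0}]'

```text
clock: 26.25
tcp_pos: [0.5496, -0.3199, 0.2335]
orientation: [3.137, -0.0, 0.823]
contact_force: [-0.2, 0.3, -0.0]
width: 0.0498
gripper_force: 0.0
```

Call:
jog_arm --increments '[{"tx":-0.015,"ty":0,"tz":0,"spin":0},{"tx":-0.02,"ty":0,"tz":0,"spin":0},{"tx":-0.016,"ty":0,"tz":0,"spin":0},{"tx":-0.006,"ty":0,"tz":0,"spin":0},{"tx":0,"ty":0,"tz":0,"spin":0}]'

```text
clock: 26.75
tcp_pos: [0.5089, -0.3618, 0.2302]
orientation: [-3.14, -0.0, 0.821]
contact_force: [-0.3, -0.2, -0.2]
width: 0.0501
gripper_force: 0.0
```

Call:
jog_arm --increments '[{"tx":0,"ty":0,"tz":0.015,"spin":0},{"tx":0,"ty":0,"tz":0.025,"spin":0},{"tx":0,"ty":0,"tz":0.02,"spin":0},{"tx":0,"ty":0,"tz":0.01,"spin":0},{"tx":0,"ty":0,"tz":0,"spin":0}]'

```text
clock: 27.25
tcp_pos: [0.5093, -0.3595, 0.1582]
orientation: [-3.137, -0.0, 0.823]
contact_force: [-0.3, 0.7, 0.5]
width: 0.0497
gripper_force: 0.0
```

Call:
jog_arm --increments '[{"tx":0,"ty":0,"tz":0,"spin":0},{"tx":0,"ty":0,"tz":0,"spin":0},{"tx":0,"ty":0,"tz":0,"spin":0},{"tx":0,"ty":0,"tz":0,"spin":0},{"tx":0,"ty":0,"tz":0,"spin":0}]' --grip 0.005 --grip_force 30

```text
clock: 27.75
tcp_pos: [0.5103, -0.3613, 0.1622]
orientation: [3.14, 0.0, 0.823]
contact_force: [-1.5, 1.5, 7.0]
width: 0.0092
gripper_force: 32.4
```

Call:
jog_arm --increments '[{"tx":0.0006,"ty":0,"tz":0,"spin":0},{"tx":0.0006,"ty":0,"tz":0,"spin":0},{"tx":0,"ty":0,"tz":0,"spin":0},{"tx":0,"ty":0,"tz":0,"spin":0},{"tx":0,"ty":0,"tz":0,"spin":0}]'

```text
clock: 28.25
tcp_pos: [0.5108, -0.3608, 0.1622]
orientation: [3.14, 0.001, 0.823]
contact_force: [-3.4, 1.3, 5.9]
width: 0.0095
gripper_force: 32.5
```

Call:
jog_arm --increments '[{"tx":0,"ty":0,"tz":0,"spin":0},{"tx":0,"ty":0,"tz":0,"spin":0},{"tx":0,"ty":0,"tz":0,"spin":0},{"tx":0,"ty":0,"tz":0,"spin":0},{"tx":0,"ty":0,"tz":0,"spin":0}]' --grip 0.05

```text
clock: 28.75
tcp_pos: [0.5108, -0.36, 0.1607]
orientation: [-3.141, -0.0, 0.823]
contact_force: [0.4, -0.7, 0.1]
width: 0.0503
gripper_force: 0.0
```

Call:
jog_arm --increments '[{"tx":0,"ty":0,"tz":-0.015,"spin":0},{"tx":0,"ty":0,"tz":-0.03,"spin":0},{"tx":0,"ty":0,"tz":-0.025,"spin":0},{"tx":0,"ty":0.0,"tz":-0.015,"spin":0},{"tx":0.0,"ty":0,"tz":0,"spin":0}]'

```text
clock: 29.25
tcp_pos: [0.5119, -0.3611, 0.2495]
orientation: [3.136, 0.0, 0.823]
contact_force: [-0.3, -0.2, 0.7]
width: 0.05
gripper_force: 0.0
```

Call:
jog_arm --increments '[{"tx":0.025,"ty":-0.043,"tz":0,"spin":0},{"tx":0.025,"ty":-0.043,"tz":0,"spin":0},{"tx":0.025,"ty":-0.043,"tz":0,"spin":0},{"tx":0.015,"ty":-0.025,"tz":0,"spin":0},{"tx":0.0,"ty":0,"tz":0,"spin":0}]'

```text
clock: 29.75
tcp_pos: [0.4574, -0.1855, 0.2443]
orientation: [-3.137, -0.0, 0.826]
contact_force: [-0.1, -0.7, -0.2]
width: 0.05
gripper_force: 0.0
```

Run:
```python
from h import *
U=np.array([.680,.733]);N=np.array([.733,-.680]);H=np.array([.5165,-.352])
im=np.mean([optics.grab_frame('top').astype(float) for _ in range(4)],0).astype(np.uint8)
p_,f,T=cam('top')
def pj(a,b,z):
    P=np.r_[H+(a*U+b*N)/1000,z];q=T[:3,:3].T@(P-T[:3,3]);return [p_['cx']+f*q[0]/q[2],p_['cy']+f*q[1]/q[2]]
k=7.5;c=[(-30,-40),(75,-40),(75,0),(-30,0)]
M=cv2.getPerspectiveTransform(np.float32([pj(a,b,.068) for a,b in c]),np.float32([((a+30)*k,(b+40)*k) for a,b in c]))
r=cv2.warpPerspective(im,M,(787,300),flags=cv2.INTER_CUBIC)
full=cv2.resize(im[140:270,170:370],(787,512))[:290]
full=cv2.resize(im[130:280,170:375],(400,293))
r2=np.zeros((293,787,3),np.uint8);r2[:,:400]=full
s=optics.grab_frame('scene');r2[:,400:]=cv2.resize(s[130:310,130:368],(387,293))
cv2.imwrite('pics/r2.png',np.vstack([r,r2]))
b=cv2.cvtColor(r,cv2.COLOR_BGR2HSV);m=((b[...,0]>12)&(b[...,0]<30)&(b[...,1]>110))[50:150].mean(0)>.4
x=np.where(m)[0];print('narrow tag',x[x<350].min(),x[x<350].max(),'wide tag',x[x>350].min(),x[x>350].max())
row=(r[225:260].mean(2).mean(0)>150).astype(int);e=np.where(np.diff(row))[0];print('body edges',e)
s=sense();print(s['tcp_pos'],s['clock'])
```

```text
narrow tag 133 184 wide tag 534 629
body edges [ 95 207 478 704]
[ 0.45937094 -0.19042321  0.24567253] 30.0
```

View pics/r2.png

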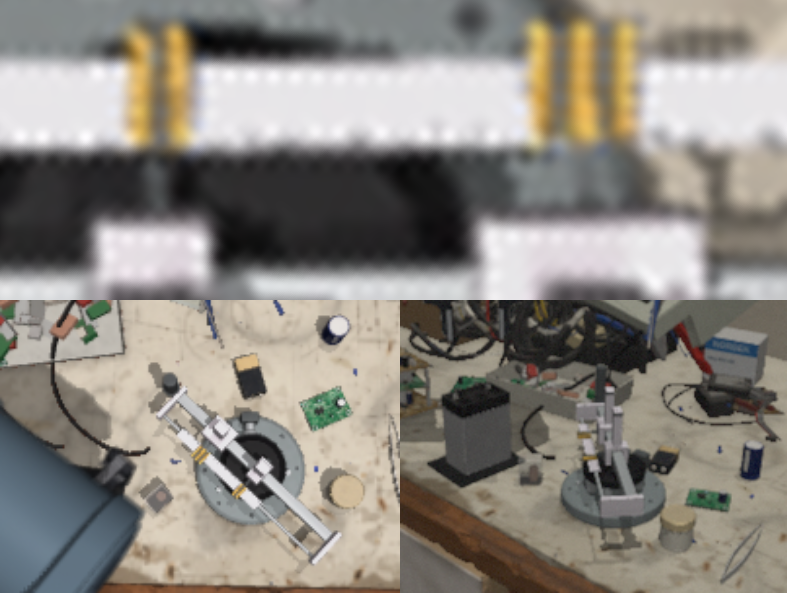

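Residuals are under about 1 mm. The battery stands on the mat, the bystanders are where they were, and the gripper is clear, so I'm handing in.

```bash
python3 -c "
from station import job_done
print(job_done())"
```

```text
the job is handed in; nothing more can be done
None
```

The job is handed in: the battery stands upright on the mat, the head is one click clockwise in the next stop, both collars measure within about 1 mm of their marks, and the gripper is clear of everything with the bystanders undisturbed in the last pictures; no verdict came back.

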